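Dock the ant nest to the foraging box with the cam lock

ROBOT

A 6-joint arm with a two-finger parallel gripper is mounted at the origin on the work surface. World frame = base frame: x ahead of the robot, y to its left, z up, the work surface at z = 0. Lengths are in mm, angles in rad, forces in N, time in s.
With the tool pointing down it reaches from about 350 to 875 mm from the base axis. Payload 4.2 kg.
Tool frame: the origin (TCP) lies at the very end of the fingers, on their centre line; the grasp point (between the pads) lies 19 mm behind it (arm.pinch_z is the distance from the TCP to the grasp point, in mm); x points along the fingers, y is the direction in which the jaws open and shut, and the axes are right-handed (so a half turn about x gives the same grasp; the last joint's range is limited). The gripper opens to 85 mm and grips with 20 to 120 N. Pads are 22 mm wide; open, the fingers measure 114 mm over their backs; the gripper's body (76 mm by 85 mm) begins 54 mm behind the grasp point. The pads swing forward as they close: fully open they stand 13 mm farther back than shut.
Start: joints at [-0.928, 0.385, 0.008, 0, -1.194, -0.259], TCP at [234.043, -579.503, 231.312] pointing down, gripper open.
Joint ranges: [-3.14, 3.14], [-1.21, 2.06], [-1.07, 1.41], [-3.16, 2.05], [-2.99, -0.16], [-3.1, 3.1]. Speed limits (rad/s): [2.79, 2.79, 3.14, 3.14, 3.14, 3.14].

INTERFACE

Orientations are given as a unit quaternion [x, y, z, w].
In Python, from bench import arm gives the robot as it stands.
- The arm moves only by the tool drive_tool, never from a script. Its argument "motion" is a list of rows, each a list of 4 numbers: the shift along the tool's x, y, z in mm, then the turn about the tool's x in degrees. In form: [[dx, dy, dz, spin], ...]. A call has 1 to 10 rows; each row shifts and turns the commanded pose from where the row before left it, along the tool's axes as they then stand; what a row does not reach is not made up. A row lasts 1/12 s, in which the tool goes at most 41.7 mm and 7.16 degrees, less where a joint would pass 70% of its speed; a pose out of reach is approached as far as the arm can. A call with a gripper value outside its range is refused whole. "grip" is the finger opening in mm, from 0 to 85.4, set as the call begins (left out, the last holds). The fingers move at their own pace and stop on an object; the grip force is fixed at half the most. Time passes only in rows, so rows that do not move let the fingers close. It gives the time, the measured TCP pose, the force and the opening at its end, in the units of the state.
- arm.read_state(): the state, without advancing time (a new reading comes with each control period).
- arm.get_image(name): name is "scene" or "top" or "wrist"; returns the picture (420x560x3 uint8, red, green, blue); there is no depth.
- arm.calibration(name): a dict with "K" (3x3 intrinsics, pixels), "eye" and "attitude" of the camera in the world; the wrist camera has in their place "T_tool_cam" (4x4, takes a point from camera to tool coordinates, whose origin is the TCP and whose axes are the tool frame's). Camera axes: x right, y up, looking along -z (the intrinsics and any distortion apply to the point x, -y, -z); pixel columns grow to the right and rows downward; lengths in mm; the calibration is good to about 2 mm. A picture is of the moment at which its call begins: read the wrist's pose just before it. calibration takes no time and is no camera call.
- arm.job_done(): hands the job in, once; it reports no verdict.
The state is a dict: "clock": time; "joints": joint angles; "joint_vel": joint speeds; "joint_efforts": joint torques, N m; "position": TCP position; "ee_rot": TCP orientation; "contact_force": force on the tool from outside, world axes, zero at the start; "wrist_torque": the same for the moment, N m; "gripper_width": finger opening in mm.
Only numpy, scipy, OpenCV 4.12 (cv2) and the standard library are available. Lean on these libraries where they do the work, as an engineer would, in place of code of your own. Each camera call takes 0.05 s, during which the arm holds its last target. There are 200 camera calls.

TASK

Connect the plaster ant nest with the green handle to the foraging box: keeping the nest level, slide its T-bolt gently into the mouth of the docking block until its face meets the black rubber rings, while the cam lock there is still open. Then swing the orange lever of the cam lock clockwise, about half a turn, until the hook has drawn the nest up firm against the steel port plate; feel for it and stop when it comes up firm, without forcing the lock. Let go, and leave everything else on the bench where it is.

Things in the scene. Friction and masses are not known exactly. Their poses are not given: they have to be found in the camera images.
- nest_handle (a point): Centre of the nest's green handle bar, 48 mm above the bench, over the nest's centre. Bar: 60 mm long along this frame's y, 12 mm thick along x, 28 mm tall (34 to 62 mm up). x points level towards the T-bolt and the nest's front face, z up.
- nest: Nest: plaster block with dark chambers in a plywood tray under glass, 100 x 100 mm, 34 mm high, 0.34 to 0.63 kg. Origin: centre of its underside; x points along the T-bolt out of the front face (at x = 50 mm), z up. It slides on the bench; the bolt is then at the mouth's height.
- bolt_head (a point): Centre of the steel T-head, 84.5 mm ahead of the nest's centre (34.5 mm before its front face), 18 mm up. The head is an upright pin 10 mm across, 21 mm tall (7 to 28 mm up), on a level shank 6 mm across; the mouth it enters is open from 4 to 32 mm up.
- dock: Fixed wooden docking block, 74 x 90 mm, top 36 mm up, joined by two clear tunnels to the blue foraging box behind (wall 105 mm from the origin, rim 107 mm up). Origin: on the bench under the cam's axis; x is the way the bolt goes in, along y = 0; z up. Mouth in its front (x = -40 mm): 26 mm wide, narrowing to 13 mm in 8 mm. Docked, the nest's x lies along this x.
- port: Steel plate fixed on the block's front, with two 24 mm black rubber rings beside the mouth; axes and (nominally) origin as the dock's. Plate face at x = -44.5 mm, rings 2 mm proud of it, giving 10 N per 2 mm. It is packed out by up to 2 mm either way, unlike each time: the nest meets the rings with its centre 94.5 to 98.5 mm from the cam's axis and the lock's firm angle varies.
- cam (a joint): Cam lock angle about the upright axis through the dock's origin, rad, growing clockwise from above. At 0 the lever points along the dock's y and the hook is open to the bolt; it starts at -0.5 to 0. The hook catches the T-head from about 0.6, draws it in 2.6 mm per rad and comes firm somewhere between 2.2 and 3.9 (end stop 4.3). It stays where it is left. How hard to push: see cam_lever.
- cam_lever (a point): Mid-thickness of the orange lever, 45 mm out from the axis, 50 mm up; y points outward along it, z up. Bar 12 mm thick, flat upright flanks, 38 to 62 mm up, ends 62 mm from the axis; push its flank or pinch it from above. Pushed square here it takes about 1 N free, 2 to 4 N squeezing the rings, then climbs fast: 8 to 10 N (0.4 N m) is tight, under 6 N too loose, over 12 N strains the bolt.
- spare_nest: Second plaster nest with a round green knob and no bolt, 100 x 100 x 34 mm; leave alone. Origin: centre of underside.
- feeder: White feeding dish, 60 mm across, 12 mm high; leave alone. Origin: centre of underside.
- water: Clear water bottle with blue cap, 60 mm across, 150 mm tall; leave alone. Origin: centre of underside.
- seedjar: Amber seed jar with steel lid, 60 mm across, 75 mm tall; leave alone. Origin: centre of underside.
- brush: Brush lying on the bench, 160 mm long; leave alone. Origin: under it, near its middle; x runs along it.
- test_tube: Corked glass test tube on a small blue stand, 54 mm high; leave alone. Origin: centre of the stand's underside.
- spare_bolt: Spare steel T-bolt lying on the bench, 50 mm long; leave alone. Origin: under its T-head.
Mind the look-alikes: they are no part of the job. What is shaped like the nest but blue is not meant.

How it is judged (in metres and radians):
On the way, in this order (a step that is already met when the one before it is completed fails the run):
1. the T-head is inside the cam lock's open hook, before the cam is turned (horizontal distance between bolt_head and dock below 0.0155 m and value of joint cam below 0.6 rad), for 0.2 s.
2. the cam is turned and presses the nest on the port plate (value of joint cam above 1.7 rad and contact force between nest and port above 20 N), for 0.2 s.
At the end, for the whole second after the job is handed in: The cam is turned past 1.7 rad and its hook holds the nest against the port plate and rings with more than 20 N (tight is 35 to 60 N, over 85 N fails), the nest level within 0.06 rad and at rest (all of step 2 and angle between nest_handle's own z axis and vertical below 0.06 rad and linear speed of nest below 0.01 m/s); the robot touches nothing.
It fails at once if the nest is pressed on the port plate with more than 85 N (lock over-tightened) (contact force between nest and port above 85 N).
It fails at once if the nest or its bolt is driven against the block or the hook with more than 105 N (contact force between nest and dock above 105 N).
It fails at once if the nest is rammed home by hand: more than 45 N on the port plate or the block before the cam is turned (value of joint cam below 0.6 rad and (contact force between nest and port above 45 N or contact force between nest and dock above 45 N)).
It fails at once if the nest is tipped by more than 20 degrees (angle between nest_handle's own z axis and vertical above 0.35 rad).
It fails at once if a bystander is moved by more than 30 mm (distance of any of spare_nest, feeder, water, seedjar, brush, test_tube, spare_bolt from where it was at the start of the episode above 0.03 m).
It also fails if it takes over 64 s, if anything falls off the work surface, if the arm or the gripper's body presses on something with over 40 N, if the wrist force passes 120 N, or if a joint passes its speed limit or range.

## Working session

There is one attempt and no reset: what is moved stays moved. The work goes in short steps, Python scripts to look and compute and a tool call to move; the robot and the scene stay as the last step left them, time stands still between calls to the robot, and variables do not carry over. Pictures are saved under pics/ and viewed, about 8 in all and at most 12, crops included, and the job is handed in when it is done.

Besides the shell and the picture viewer there is one more tool, called after "Emit:" as name([rows], argument=value, ...), one row to a line, values as JSON. drive_tool: Moves the arm, as the interface text tells. Its arguments: {"type":"object","properties":{"motion":{"type":"array"},"grip":{"type":"number"}},"required":["motion"]}

```bash
mkdir -p pics; ls
cat > h.py <<'E'
import numpy as np,cv2
from bench import arm
from scipy.spatial.transform import Rotation as R
def snap(n,f):
    im=arm.get_image(n); cv2.imwrite('pics/'+f,im[:,:,::-1]); return im
def cam(n):
    c=arm.calibration(n)
    if 'T_tool_cam' in c:
        s=arm.read_state(); T=np.eye(4); T[:3,:3]=R.from_quat(s['ee_rot']).as_matrix(); T[:3,3]=s['position']
        M=T@np.array(c['T_tool_cam']); return np.array(c['K']),M[:3,3],M[:3,:3],c
    a=np.array(c['attitude']); A=a if a.shape==(3,3) else R.from_quat(a).as_matrix()
    return np.array(c['K']),np.array(c['eye']),A,c
def ray(n,uv,z,k=None):
    K,e,A,c=k or cam(n)
    d=np.array(c.get('dist',c.get('distortion',np.zeros(5))),float)
    p=cv2.undistortPoints(np.array(uv,float).reshape(-1,1,2),K,d)[:,0]
    D=(A@np.c_[p[:,0],-p[:,1],-np.ones(len(p))].T).T
    return e+D*((z-e[2])/D[:,2])[:,None]
def proj(n,P,k=None):
    K,e,A,c=k or cam(n)
    d=np.array(c.get('dist',c.get('distortion',np.zeros(5))),float)
    q=(A.T@(np.array(P,float).reshape(-1,3)-e).T).T
    return cv2.projectPoints(q*[1,-1,-1],np.zeros(3),np.zeros(3),K,d)[0][:,0]
E
python3 - <<'E'
from h import *
for n in('scene','top','wrist'): print(arm.calibration(n))
print(arm.read_state(),arm.pinch_z)
a=snap('scene','s0.png');b=snap('top','t0.png')
E
```

```text
pics
{'K': array([[477.42951809,   0.        , 281.39263454],
       [  0.        , 477.42951809, 214.376815  ],
       [  0.        ,   0.        ,   1.        ]]), 'eye': array([ 802.40651021, -514.90271876,  889.93115573]), 'attitude': array([0.24880214, 0.08965183, 0.31027519, 0.91312067])}
{'K': array([[419.46365526,   0.        , 277.65409682],
       [  0.        , 419.46365526, 207.43533203],
       [  0.        ,   0.        ,   1.        ]]), 'eye': array([ 449.39473198, -148.11840742,  961.28474998]), 'attitude': array([-0.03203846,  0.00827925,  0.71307057, -0.70031089])}
{'K': array([[362.07026743,   0.        , 278.04594752],
       [  0.        , 362.07026743, 206.35298962],
       [  0.        ,   0.        ,   1.        ]]), 'T_tool_cam': array([[ 1.29211784e-03,  2.63833845e-01, -9.64567277e-01,
        -1.41812552e+02],
       [ 9.99998325e-01,  9.09118776e-04,  1.58824792e-03,
        -9.23112044e-01],
       [ 1.29593978e-03, -9.64567714e-01, -2.63832229e-01,
        -6.59069656e+01],
       [ 0.00000000e+00,  0.00000000e+00,  0.00000000e+00,
         1.00000000e+00]])}
{'clock': 0.0, 'joints': array([-9.28407208e-01,  3.85585788e-01,  6.60290637e-03, -4.98657606e-04,
       -1.19399294e+00, -2.58594047e-01]), 'joint_vel': array([-1.54787954e-03,  5.93897960e-04, -1.05731117e-03, -3.05705776e-05,
       -6.43063254e-04, -8.98087823e-04]), 'joint_efforts': array([ 1.13143960e-03, -3.92290413e+01,  1.88405871e+01,  4.18619290e+00,
       -4.59891802e-03,  3.94524392e-06]), 'position': array([ 233.81759752, -578.97862953,  230.19501877]), 'ee_rot': array([-0.1340318 ,  0.69432717,  0.13556188,  0.69395118]), 'contact_force': array([-0.13542248, -1.22798145, -0.32710836]), 'wrist_torque': array([-0.01511034, -0.01229194,  0.01977272]), 'gripper_width': 85.46618645985308} 18.700000000000003
```

View pics/s0.png

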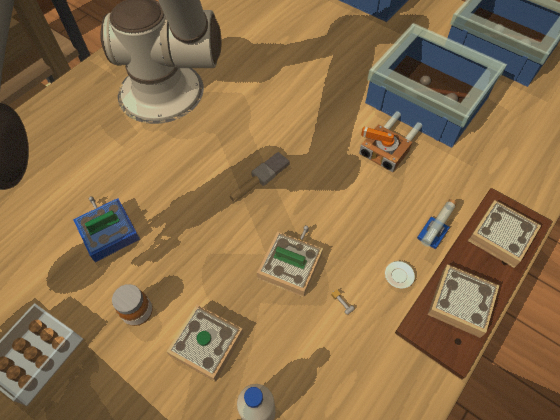

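View pics/t0.png

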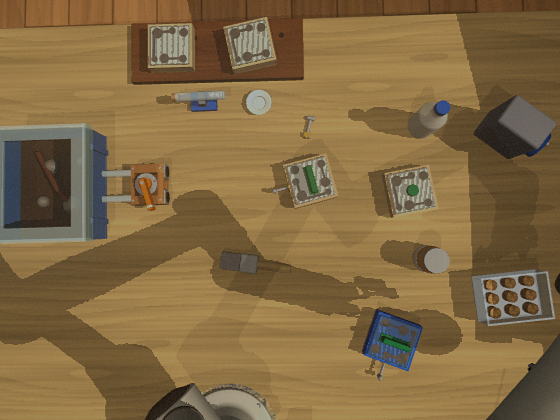

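The nest wanted is plaster with a green bar handle and bolt, at top (310,180) / scene (290,262). Look-alikes are the blue nest (top 393,340), the round-knob spare (411,190), and the nests on the board (170,45 and 250,42). The dock is at top (148,185), with its orange lever pointing to (150,207). Next, one close crop to check this.

Run:
```python
from h import *
b=cv2.imread('pics/t0.png')
c1=cv2.resize(b[140:220,255:345],None,fx=4.4,fy=5*0.88,interpolation=cv2.INTER_CUBIC)
c2=cv2.resize(b[145:225,100:190],None,fx=4.4,fy=4.4,interpolation=cv2.INTER_CUBIC)
cv2.imwrite('pics/c0.png',np.hstack([c1,c2]))
print(c1.shape)
print(ray('top',[(311,180),(148,185),(0,0),(560,420),(393,340)],36).round(0))
# green handle blobs
hsv=cv2.cvtColor(b,cv2.COLOR_BGR2HSV)
for nm,lo,hi in(('green',(50,90,40),(85,255,255)),('orange',(8,190,170),(18,255,255))):
  m=cv2.inRange(hsv,lo,hi);n,l,s,c=cv2.connectedComponentsWithStats(m)
  for i in range(1,n):
    if s[i,4]>40: print(nm,s[i],c[i],cv2.minAreaRect(np.argwhere(l==i)[:,::-1].astype(np.float32)))
```

```text
(352, 396, 3)
[[ 562. -192.   36.]
 [ 558.  172.   36.]
 [ 999.  521.   36.]
 [  44. -704.   36.]
 [ 212. -361.   36.]]
green [306 165  13  30 153] [311.75816993 179.44444444] ((310.7353210449219, 179.44119262695312), (28.861740112304688, 8.00367546081543), 75.96376037597656)
green [407 185  12  11  97] [412.72164948 189.87628866] ((412.7500305175781, 189.74998474121094), (10.60660171508789, 9.899494171142578), 45.0)
green [379 333  32  19 267] [394.8576779 342.2659176] ((395.0620422363281, 342.2043762207031), (32.72189712524414, 9.397933959960938), 19.98310661315918)
```

View pics/c0.png

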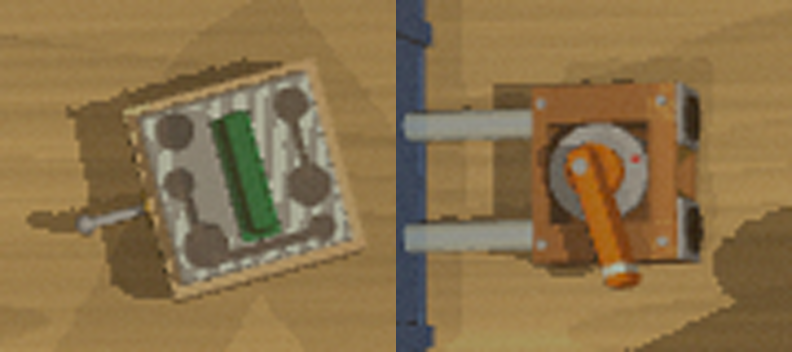

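The crop confirms the nest: plaster, green bar, T-bolt pointing left (world +y). The dock's mouth faces right, and its lever points down and slightly right, so the cam is at about -0.3. Next I'll get closer wrist views.

Run:
```python
from h import *
s=arm.read_state();A=R.from_quat(s['ee_rot']).as_matrix();print(A.round(3))
f=lambda off,p:[(x/4.4+off[0]-.5+.11,y/4.4+off[1]-.5+.11) for x,y in p]
print('nest corners z34',ray('top',f((255,140),[(130,112),(308,66),(362,245),(180,297)]),34).round(1))
h=ray('top',f((255,140),[(228,116),(262,236)]),58);print('handle',h)
print('head',ray('top',f((255,140),[(85,225)]),28))
print('dock corners z36',ray('top',f((100,145),[(136,87),(294,83),(300,262),(137,262)]),36).round(1))
print('disc',ray('top',f((100,145),[(201,172)]),38).round(1))
print('lever end',ray('top',f((100,145),[(225,272)]),60).round(1))
```

```text
[[-0.001 -0.374  0.927]
 [ 0.002  0.927  0.374]
 [-1.     0.002 -0.   ]]
nest corners z34 [[ 596.9 -133.5   34. ]
 [ 618.2 -223.8   34. ]
 [ 527.  -248.7   34. ]
 [ 502.6 -156.9   34. ]]
handle [[ 589.9753191  -182.0486589    58.        ]
 [ 530.39201315 -197.43246044   58.        ]]
head [[ 540.50005604 -109.49595456   28.        ]]
dock corners z36 [[605.9 212.2  36. ]
 [606.1 130.6  36. ]
 [514.5 127.7  36. ]
 [516.1 211.4  36. ]]
disc [[561.2 177.8  38. ]]
lever end [[508.6 158.   60. ]]
```

Emit:
drive_tool([
  [1.5, 11, 24.7, 0],
  [1.5, 11, 24.7, 0],
  [1.5, 11, 24.7, 0],
  [1.5, 11, 24.7, 0],
  [1.5, 11, 24.7, 0],
  [1.5, 11, 24.7, 0],
  [1.5, 11, 24.7, 0],
  [1.5, 11, 24.7, 0],
  [1.5, 11, 24.7, 0],
  [1.5, 11, 24.7, 0],
])

```text
clock: 0.93
position: [422.4, -383.7, 215.8]
ee_rot: [-0.135, 0.694, 0.135, 0.694]
contact_force: [-0.0, -1.0, 0.1]
gripper_width: 85.3
```

Emit:
drive_tool([
  [1.5, 11, 24.7, 0],
  [1.5, 11, 24.7, 0],
  [1.5, 11, 24.7, 0],
  [1.5, 11, 24.7, 0],
  [1.5, 11, 24.7, 0],
  [1.5, 11, 24.7, 0],
  [1.5, 11, 24.7, 0],
  [1.5, 11, 24.7, 0],
  [1.5, 11, 24.7, 4],
  [1.5, 11, 24.7, 3.5],
], grip=45)

```text
clock: 1.77
position: [611.4, -190.6, 200.7]
ee_rot: [-0.088, 0.702, 0.088, 0.701]
contact_force: [-0.2, -1.0, -0.0]
gripper_width: 44.8
```

Run:
```python
from h import *
s=arm.read_state();print(s['clock'],s['position'],s['joints'].round(2),s['joint_vel'].round(2),s['gripper_width'])
import pickle
k=cam('wrist');pickle.dump(k,open('w1.pkl','wb'));snap('wrist','w1.png')
```

```text
1.7667 [ 611.38106845 -190.5692176   200.71126919] [-0.05  0.43  0.   -0.   -1.14 -1.27] [ 0.37  0.29  0.41  0.   -0.12 -1.09] 44.76764952793625
```

View pics/w1.png

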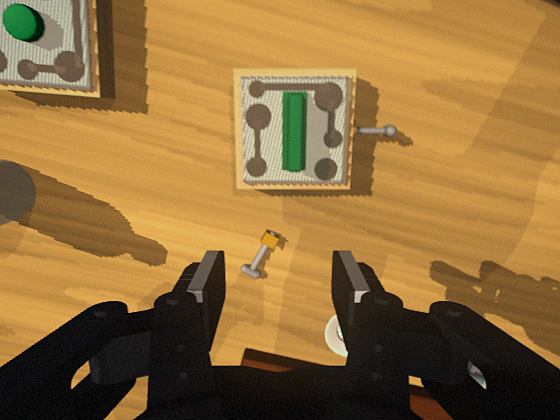

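The wrist view shows the nest with its handle at (294,131) and bolt head at (391,130). The spare bolt is at (262,255), the spare nest top left and the dish at (340,335). The arm was still moving in that picture, so I'll take it again at rest and measure by colour.

```bash
cat >> h.py <<'E'
def blobs(im,lo,hi,mn=60):
    hsv=cv2.cvtColor(im,cv2.COLOR_RGB2HSV); m=cv2.inRange(hsv,lo,hi); n,l,s,c=cv2.connectedComponentsWithStats(m)
    return [(s[i,4],c[i].round(1),cv2.minAreaRect(np.argwhere(l==i)[:,::-1].astype(np.float32))) for i in range(1,n) if s[i,4]>=mn]
E
python3 - <<'E'
from h import *
for _ in range(4): arm.get_image('wrist')
k=cam('wrist');im=snap('wrist','w2.png')
s=arm.read_state();print(s['clock'],s['position'],np.abs(s['joint_vel']).max())
for b in blobs(im,(50,120,30),(85,255,255)): 
    print(b)
    if abs(b[1][0]-290)<60:
        p=cv2.boxPoints(b[2]); print(ray('wrist',p,60,k).round(1))
        print('c',ray('wrist',[b[2][0]],60,k).round(1))
c=cv2.resize(im[50:210,210:430],None,fx=3.6,fy=3.6,interpolation=cv2.INTER_CUBIC);cv2.imwrite('pics/w2c.png',c[:,:,::-1])
A=R.from_quat(s['ee_rot']).as_matrix();print(A.round(3))
E
```

```text
2.0667 [ 610.30148409 -192.33822481  201.00101877] 0.010028330824028623
(np.int32(992), array([21.2, 21.8]), ((22.269227981567383, 23.65384864807129), (43.543968200683594, 30.785863876342773), 56.3099365234375))
(np.int32(1650), array([294.3, 131. ]), ((294.8804016113281, 131.93759155273438), (23.100019454956055, 78.28147888183594), 0.9877604246139526))
[[ 592.8 -193.9   60. ]
 [ 535.6 -207.9   60. ]
 [ 531.5 -191.1   60. ]
 [ 588.5 -176.2   60. ]]
c [[ 561.3 -192.5   60. ]]
[[-0.001 -0.25   0.968]
 [ 0.     0.968  0.25 ]
 [-1.     0.    -0.001]]
```

View pics/w2c.png

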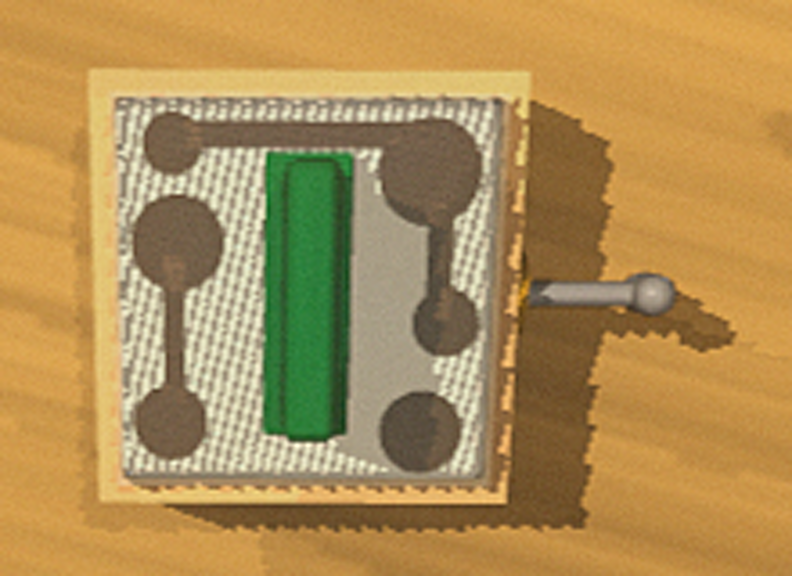

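The crop shows the nest rim corners at crop (90,70), (530,72), (507,502) and (100,502), the handle top running from (311,158) to (310,438), and the head top at (655,293).

Run:
```python
from h import *
k=cam('wrist')
f=lambda p:[(210+(x+.5)/3.6-.5,50+(y+.5)/3.6-.5) for x,y in p]
c=ray('wrist',f([(90,70),(530,72),(507,502),(100,502)]),34,k)
print(c.round(1),c.mean(0),np.linalg.norm(c-np.roll(c,1,0),axis=1))
h=ray('wrist',f([(311,158),(310,438)]),62,k);print(h.round(1),h.mean(0))
hd=ray('wrist',f([(655,293)]),26,k);print(hd)
print('yaw corners',np.degrees(np.arctan2(*( (c[1]+c[2]-c[0]-c[3])[[1,0]]))),'handle',np.degrees(np.arctan2(h[0,1]-h[1,1],h[0,0]-h[1,0])))
m=c.mean(0);print('yaw center-head',np.degrees(np.arctan2(hd[0,1]-m[1],hd[0,0]-m[0])),np.hypot(*(hd[0]-m)[:2]))
```

```text
[[ 526.8 -251.    34. ]
 [ 502.8 -156.    34. ]
 [ 597.7 -131.6   34. ]
 [ 622.3 -227.1   34. ]] [ 562.40928763 -191.41812802   34.        ] [98.40914849 97.96465107 97.9616057  98.67560044]
[[ 533.9 -199.4   62. ]
 [ 590.2 -184.4   62. ]] [ 562.04796723 -191.93430905   62.        ]
[[ 541.53677912 -110.67152503   26.        ]]
yaw corners 104.28748830078825 handle -165.05947281935238
yaw center-head 104.49336025961694 83.40069248449275
```

Emit:
drive_tool([
  [4, 3, -11.5, 0],
  [16, 3, -11.5, 0],
  [20, 3, -11.5, 0],
  [20, 3.6, -12, 0],
  [22, 0, 0, 0],
  [22, 0, 0, 0],
  [22, 0, 0, 0],
  [18, 0, 0, 0],
  [12, 0, 0, 0],
  [5, 0, 0, 0],
])

```text
clock: 2.9
position: [560.8, -192.2, 38.5]
ee_rot: [-0.088, 0.703, 0.089, 0.7]
contact_force: [-0.5, 0.2, -0.2]
gripper_width: 45.2
```

Emit:
drive_tool([
  [0, 0, 0, 0],
  [0, 0, 0, 0],
  [0, 0, 0, 0],
])

```text
clock: 3.15
position: [563.5, -191.8, 41.6]
ee_rot: [-0.089, 0.701, 0.089, 0.702]
contact_force: [-0.5, -0.2, 0.2]
gripper_width: 45.0
```

Emit:
drive_tool([
  [0, 0, 0, 0],
  [0, 0, 0, 0],
  [0, 0, 0, 0],
  [0, 0, 0, 0],
  [0, 0, 0, 0],
  [0, 0, 0, 0],
  [0, 0, 0, 0],
], grip=0)

```text
clock: 3.73
position: [563.2, -191.2, 41.3]
ee_rot: [-0.089, 0.701, 0.089, 0.702]
contact_force: [-1.4, 2.1, 6.1]
gripper_width: 10.4
```

Emit:
drive_tool([
  [-0.7, 0, 0, 2],
  [0, 0, 0, 4],
  [0, 0, 0, 4.5],
  [0, 0, 0, 4],
  [0, 4, 0, 0],
  [0, 9, 0, 0],
  [0, 14, 0, 0],
  [0, 14, 0, 0],
  [0, 14, 0, 0],
  [0, 14, 0, 0],
])

```text
clock: 4.57
position: [562.9, -121.0, 41.3]
ee_rot: [-0.001, 0.707, 0.0, 0.707]
contact_force: [-0.2, -2.8, 1.5]
gripper_width: 10.5
```

Emit:
drive_tool([
  [0, 15, 0, 0],
  [0, 15, 0, 0],
  [0, 15, 0, 0],
  [0, 15, -0.5, 0],
  [0, 15, -1, 0],
  [0, 15, 0, 0],
  [0, 15, 0, 0],
  [0, 15, 0, 0],
  [0, 14, 0, 0],
  [0, 9, 0, 0],
])

```text
clock: 5.4
position: [561.1, 22.5, 41.2]
ee_rot: [-0.001, 0.707, 0.001, 0.707]
contact_force: [0.4, -3.7, 4.5]
gripper_width: 10.7
```

Run:
```python
from h import *
for _ in range(4): arm.get_image('wrist')
k=cam('wrist');im=snap('wrist','w3.png')
s=arm.read_state();print(s['clock'],s['position'],np.abs(s['joint_vel']).max(),s['contact_force'],s['joints'].round(2))
A=R.from_quat(s['ee_rot']).as_matrix();print(A.round(3))
```

```text
5.65 [561.83988594  21.69622382  41.22888399] 0.013590806929144977 [-0.49253152  5.16726073  3.35355748] [ 0.33  0.49 -0.38 -0.   -0.71 -1.9 ]
[[ 0.001 -0.     1.   ]
 [ 0.001  1.     0.   ]
 [-1.     0.001  0.001]]
```

View pics/w3.png

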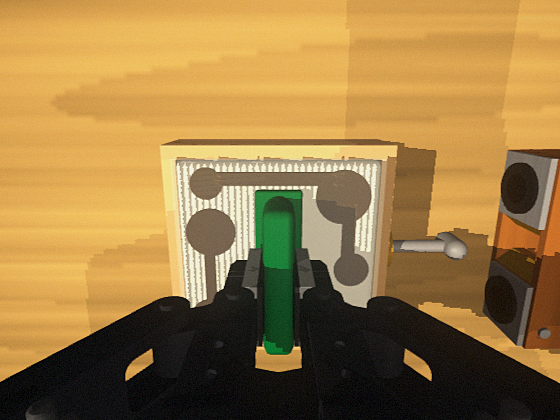

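The nest is level in the grip. The head is at (456,246), the rings at (519,188) and (511,290), and the mouth between them around row 235. I'll crop the mouth for an accurate alignment.

Run:
```python
from h import *
im=cv2.imread('pics/w3.png')
c=cv2.resize(im[130:355,380:560],None,fx=2.66,fy=2.66,interpolation=cv2.INTER_CUBIC)
c=cv2.resize(im[140:350,380:560],None,fx=2.8,fy=2.8,interpolation=cv2.INTER_CUBIC);cv2.imwrite('pics/w3c.png',c);print(c.shape)
```

```text
(588, 504, 3)
```

View pics/w3c.png

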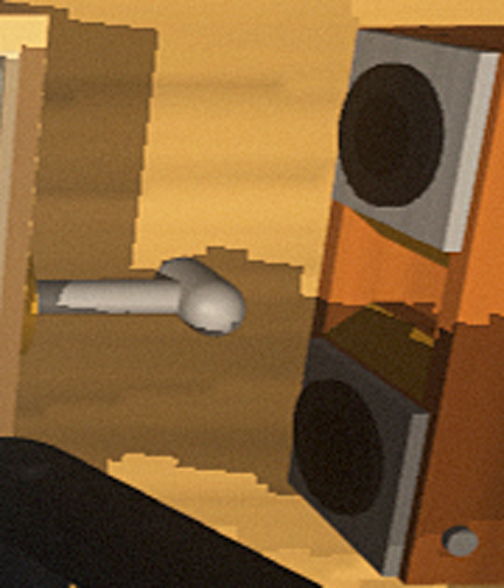

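Run:
```python
from h import *
k=cam('wrist')
f=lambda p:[(380+(x+.5)/2.8-.5,140+(y+.5)/2.8-.5) for x,y in p]
def pr(n,p,z): print(n,ray('wrist',f(p),z,k).round(1).tolist())
for z in(34,36): pr(f'plate top {z}',[(480,50),(447,248),(416,409),(384,576)],z)
for z in(0,2): pr(f'plate bottom {z}',[(357,30),(335,203),(315,338),(290,480)],z)
pr('rings 18',[(391,135),(340,447)],18)
pr('head top 28',[(220,312)],26); pr('head bottom',[(178,272)],9)
pr('shank top',[(60,297),(170,297)],20)
pr('nest front top',[(45,47),(28,300),(15,420)],34)
K,e,A,c=k;print(e)
```

```text
plate top 34 [[516.3, 133.3, 34.0], [547.0, 134.3, 34.0], [574.6, 134.5, 34.0], [606.0, 134.8, 34.0]]
plate top 36 [[516.1, 131.8, 36.0], [546.4, 132.8, 36.0], [573.5, 133.0, 36.0], [604.5, 133.3, 36.0]]
plate bottom 0 [[517.4, 136.1, 0.0], [549.7, 137.4, 0.0], [577.2, 137.9, 0.0], [608.4, 137.7, 0.0]]
plate bottom 2 [[517.1, 134.9, 2.0], [549.1, 136.1, 2.0], [576.3, 136.6, 2.0], [607.2, 136.4, 2.0]]
rings 18 [[532.7, 133.4, 18.0], [590.6, 134.3, 18.0]]
head top 28 [[561.0, 104.8, 26.0]]
head bottom [[560.2, 105.2, 9.0]]
shank top [[560.6, 80.1, 20.0], [560.7, 99.0, 20.0]]
nest front top [[515.8, 69.3, 34.0], [555.6, 70.0, 34.0], [576.5, 69.6, 34.0]]
[496.02524735  20.90189818 182.94501396]
```

Emit:
drive_tool([
  [0, 0, 1.1, -0.8],
  [0, 1, 1.2, 0],
  [0, 3, 0, 0],
  [0, 4, 0, 0],
  [0, 4, 0, 0],
  [0, 4, 0, 0],
  [0, 3, 0, 0],
  [0, 1, 0, 0],
])

```text
clock: 6.32
position: [563.4, 39.0, 41.2]
ee_rot: [-0.005, 0.707, 0.004, 0.707]
contact_force: [0.6, -5.1, 5.5]
gripper_width: 10.7
```

Run:
```python
from h import *
for _ in range(4): arm.get_image('wrist')
k=cam('wrist');im=snap('wrist','w4.png')
s=arm.read_state();print(s['clock'],s['position'],np.abs(s['joint_vel']).max(),s['contact_force'],R.from_quat(s['ee_rot']).as_matrix().round(3)[:2,1])
c=cv2.resize(im[120:350,375:560],None,fx=2.6,fy=2.6,interpolation=cv2.INTER_CUBIC);cv2.imwrite('pics/w4c.png',c[:,:,::-1])
```

```text
6.5667 [563.41459164  39.09712533  41.25609994] 0.0012552311893010587 [-0.71776805 -2.82929463  5.68604606] [-0.013  1.   ]
```

View pics/w4c.png

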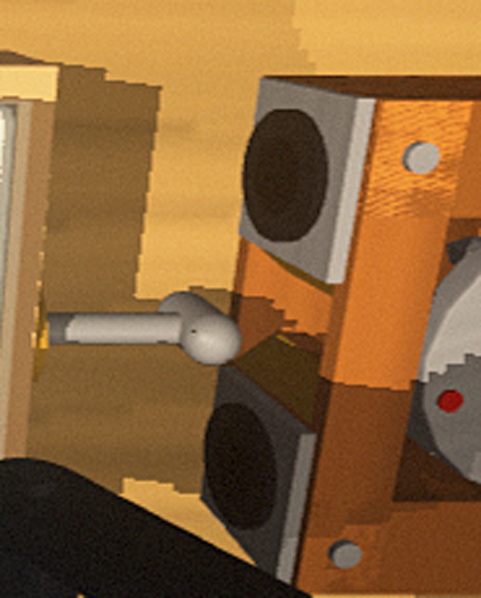

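Run:
```python
from h import *
k=cam('wrist')
f=lambda p:[(375+(x+.5)/2.6-.5,120+(y+.5)/2.6-.5) for x,y in p]
def pr(n,p,z): print(n,ray('wrist',f(p),z,k).round(1).tolist())
pr(f'plate top 36',[(360,97),(330,282),(314,431),(276,580)],36)
for z in(2,5): pr(f'plate bottom {z}',[(262,78),(242,240),(220,367),(203,495)],z)
pr('rings 18',[(286,175),(240,466)],18)
pr('head top 26',[(212,337)],26); pr('head bottom',[(180,300)],9)
pr('shank mid18',[(60,329),(175,329)],20)
pr('nest front top',[(56,68),(32,330),(28,410)],34)
pr('screws 37 front',[(421,157),(345,554)],37)
```

```text
plate top 36 [[516.2, 133.0, 36.0], [546.6, 133.7, 36.0], [573.6, 135.6, 36.0], [603.2, 133.8, 36.0]]
plate bottom 2 [[517.0, 135.7, 2.0], [549.2, 136.7, 2.0], [576.7, 136.2, 2.0], [606.6, 136.9, 2.0]]
plate bottom 5 [[516.7, 134.1, 5.0], [548.4, 135.1, 5.0], [575.4, 134.6, 5.0], [604.8, 135.2, 5.0]]
rings 18 [[532.5, 134.0, 18.0], [590.6, 134.4, 18.0]]
head top 26 [[560.5, 120.9, 26.0]]
head bottom [[559.6, 122.6, 9.0]]
shank mid18 [[561.7, 95.8, 20.0], [561.4, 117.1, 20.0]]
nest front top [[512.5, 85.9, 34.0], [556.4, 86.1, 34.0], [571.2, 86.8, 34.0]]
screws 37 front [[525.4, 143.7, 37.0], [597.0, 144.5, 37.0]]
```

Emit:
drive_tool([
  [0, 1, 0.9, 0],
  [0, 2, 0, 0],
  [0, 2.5, 0, 0],
  [0, 2.5, 0, 0],
  [0, 2.5, 0, 0],
  [0, 2.5, 0, 0],
  [0, 2, 0, 0],
  [0, 1, 0, 0],
])

```text
clock: 7.23
position: [564.1, 54.9, 41.2]
ee_rot: [-0.005, 0.707, 0.004, 0.707]
contact_force: [0.5, -5.4, 5.4]
gripper_width: 10.7
```

Emit:
drive_tool([
  [0, 1, 0, 0],
  [0, 1.5, 0, 0],
  [0, 1.5, 0, 0],
  [0, 1.5, 0, 0],
  [0, 1.5, 0, 0],
  [0, 1, 0, 0],
])

```text
clock: 7.73
position: [564.0, 62.7, 41.2]
ee_rot: [-0.005, 0.707, 0.004, 0.707]
contact_force: [0.1, -4.9, 5.2]
gripper_width: 10.5
```

Emit:
drive_tool([
  [0, 1, 0, 0],
  [0, 1.5, 0, 0],
  [0, 1.5, 0, 0],
  [0, 1.5, 0, 0],
  [0, 1.5, 0, 0],
  [0, 1, 0, 0],
])

```text
clock: 8.23
position: [563.8, 70.7, 41.2]
ee_rot: [-0.005, 0.707, 0.004, 0.707]
contact_force: [0.7, -4.9, 5.1]
gripper_width: 10.5
```

Emit:
drive_tool([
  [0, 1, 0, 0],
  [0, 1.5, 0, 0],
  [0, 1.5, 0, 0],
  [0, 1.5, 0, 0],
  [0, 1, 0, 0],
  [0, 0.5, 0, 0],
])

```text
clock: 8.73
position: [563.8, 77.7, 41.2]
ee_rot: [-0.005, 0.707, 0.004, 0.707]
contact_force: [-0.0, -5.4, 5.6]
gripper_width: 10.6
```

Emit:
drive_tool([
  [0, 0.7, 0, 0],
  [0, 0.7, 0, 0],
  [0, 0.7, 0, 0],
])

```text
clock: 8.98
position: [563.7, 79.7, 41.2]
ee_rot: [-0.005, 0.707, 0.004, 0.707]
contact_force: [1.2, -4.5, 6.3]
gripper_width: 10.7
```

Emit:
drive_tool([
  [0, 0.6, 0, 0],
  [0, 0.6, 0, 0],
])

```text
clock: 9.15
position: [563.7, 80.9, 41.2]
ee_rot: [-0.005, 0.707, 0.004, 0.707]
contact_force: [-0.4, -5.8, 4.8]
gripper_width: 10.8
```

Emit:
drive_tool([
  [0, 0.6, 0, 0],
  [0, 0.6, 0, 0],
])

```text
clock: 9.32
position: [563.7, 82.1, 41.3]
ee_rot: [-0.005, 0.707, 0.004, 0.707]
contact_force: [-0.6, -3.9, 5.7]
gripper_width: 10.8
```

Emit:
drive_tool([
  [0, 0.6, 0, 0],
  [0, 0.6, 0, 0],
])

```text
clock: 9.48
position: [563.7, 83.3, 41.3]
ee_rot: [-0.005, 0.707, 0.004, 0.707]
contact_force: [0.2, -5.6, 5.2]
gripper_width: 10.9
```

Emit:
drive_tool([
  [0, 0.5, 0, 0],
  [0, 0.5, 0, 0],
])

```text
clock: 9.65
position: [563.6, 84.2, 41.2]
ee_rot: [-0.005, 0.707, 0.004, 0.707]
contact_force: [-0.5, -5.6, 6.3]
gripper_width: 10.6
```

Emit:
drive_tool([
  [0, 0.5, 0, 0],
  [0, 0.5, 0, 0],
])

```text
clock: 9.82
position: [563.6, 84.8, 41.3]
ee_rot: [-0.005, 0.708, 0.004, 0.707]
contact_force: [0.0, -7.0, 5.4]
gripper_width: 10.5
```

Emit:
drive_tool([
  [0, 0.5, 0, 0],
  [0, 0.5, 0, 0],
])

```text
clock: 9.98
position: [563.6, 85.3, 41.3]
ee_rot: [-0.006, 0.708, 0.003, 0.707]
contact_force: [1.6, -9.8, 6.1]
gripper_width: 10.6
```

Emit:
drive_tool([
  [0, 0.4, 0, 0],
  [0, 0.3, 0, 0],
  [0, 0, 0, 0],
  [0, 0, 0, 0],
])

```text
clock: 10.32
position: [563.5, 85.6, 41.3]
ee_rot: [-0.006, 0.708, 0.003, 0.706]
contact_force: [2.3, -10.1, 6.1]
gripper_width: 10.3
```

Run:
```python
from h import *
k=cam('wrist');im=snap('wrist','w5.png')
s=arm.read_state();print(s['clock'],s['position'],s['contact_force'],s['wrist_torque'],R.from_quat(s['ee_rot']).as_matrix().round(3)[:,1])
t=arm.get_image('top')[140:220,95:245][:,:,::-1]; t=cv2.resize(t,None,fx=3.7,fy=3.7,interpolation=cv2.INTER_CUBIC)
c=im[110:380,280:560][:,:,::-1];c=cv2.resize(c,(308,297))
o=np.zeros((600,560,3),np.uint8);o[:296,:555]=t;o[300:597,:308]=c;cv2.imwrite('pics/w5c.png',o)
```

```text
10.3667 [563.53633364  85.58187744  41.29645986] [  1.49167391 -10.43737107   5.56196536] [-2.7235199  -0.48801323 -0.07676382] [-0.013  1.    -0.003]
```

View pics/w5c.png

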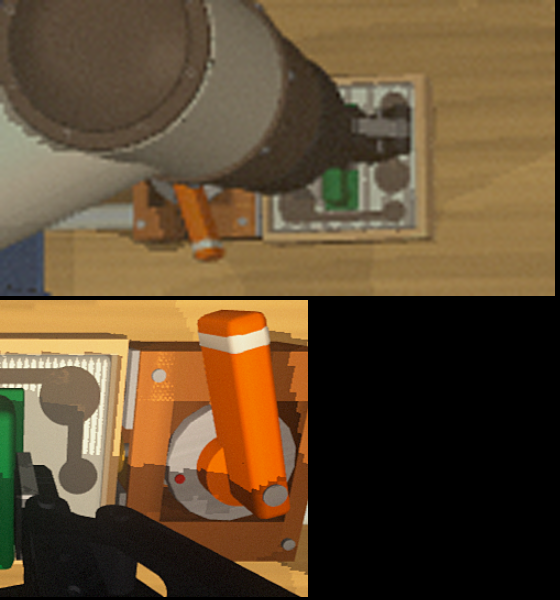

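Run:
```python
from h import *
k=cam('wrist')
f=lambda p:[(280+(x+.5)/1.1-.5,110+(y-300+.5)/1.1-.5) for x,y in p]
def pr(n,p,z): print(n,ray('wrist',f(p),z,k).round(1).tolist())
pr('disc c',[(231,461)],37);pr('disc L R B',[(166,465),(297,450),(231,521)],37)
pr('pivot62',[(275,495)],62)
pr('screws36',[(159,376),(289,545)],37)
pr('lever end top edges',[(201,316),(265,314)],62)
pr('lever root',[(243,510),(289,498)],62)
pr('nest edge',[(118,350)],34); pr('plate',[(138,350),(128,350)],36)
```

```text
disc c [[559.3, 176.6, 37.0]]
disc L R B [[561.3, 151.2, 37.0], [554.3, 201.5, 37.0], [585.8, 180.9, 37.0]]
pivot62 [[560.9, 177.5, 62.0]]
screws36 [[525.6, 144.2, 37.0], [596.8, 207.0, 37.0]]
lever end top edges [[502.8, 144.4, 62.0], [502.0, 163.2, 62.0]]
lever root [[566.6, 167.8, 62.0], [561.9, 182.4, 62.0]]
nest edge [[516.6, 129.0, 34.0]]
plate [[516.2, 135.8, 36.0], [516.3, 132.1, 36.0]]
```

Contact is made: the wrist picture shows the bolt in the mouth and the nest face at the rings. The axis is near (561,176.7) and the cam near -0.34. The push force is about 5 N above sliding friction. Next I'll release, rise, and turn the tool round so that joint 6 has range for the clockwise swing.

Emit:
drive_tool([
  [0, 0, 0, 0],
  [0, 0, 0, 0],
  [0, 0, 0, 0],
  [-3, 0, 0, 0],
  [-15, 0, 0, 0],
  [-20, 0, 0, 0],
  [-20, 0, 0, 0],
  [-20, 0, 0, 0],
  [-15, 0, 0, 0],
  [-5, 0, 0, 0],
], grip=40)

```text
clock: 11.25
position: [565.0, 89.9, 141.8]
ee_rot: [-0.005, 0.705, 0.006, 0.709]
contact_force: [-0.8, -0.2, -0.3]
gripper_width: 40.0
```

Emit:
drive_tool([
  [0, 5, -3, 0],
  [0, 12, -7, -3],
  [0, 14, -8, -7],
  [0, 14, -9, -7],
  [0, 13, -11, -7],
  [0, 9, -13, -7],
  [0, 0, 0, -7],
  [0, 0, 0, -7],
  [0, 0, 0, -7],
  [0, 0, 0, -7],
])

```text
clock: 12.08
position: [501.8, 143.3, 137.5]
ee_rot: [-0.354, 0.613, 0.355, 0.611]
contact_force: [0.0, 0.5, 0.5]
gripper_width: 40.1
```

Emit:
drive_tool([
  [0, 0, 0, -7],
  [0, 0, 0, -7],
  [0, 0, 0, -7],
  [0, 0, 0, -7],
  [0, 0, 0, -7],
  [0, 0, 0, -7],
  [0, 0, 0, -7],
  [0, 0, 0, -7],
  [0, 0, 0, -7],
  [0, 0, 0, -7],
])

```text
clock: 12.92
position: [501.8, 143.2, 137.4]
ee_rot: [-0.64, 0.299, 0.642, 0.297]
contact_force: [-0.0, -0.2, -0.8]
gripper_width: 40.4
```

Emit:
drive_tool([
  [0, 0, 0, -7],
  [0, 0, 0, -7],
  [0, 0, 0, -7],
  [0, 0, 0, -7],
  [0, 0, 0, -7],
  [0, 0, 0, -7],
  [0, 0, 0, -7],
  [0, 0, 0, -7],
  [0, 0, 0, -7],
  [0, 0, 0, -5],
])

```text
clock: 13.75
position: [501.9, 143.2, 137.4]
ee_rot: [-0.697, -0.111, 0.699, -0.112]
contact_force: [-1.0, -0.5, -0.4]
gripper_width: 39.9
```

Run:
```python
from h import *
for _ in range(4): arm.get_image('wrist')
k=cam('wrist');im=snap('wrist','w6.png')
s=arm.read_state();print(s['clock'],s['position'],s['contact_force'],s['wrist_torque'],s['joints'].round(2),R.from_quat(s['ee_rot']).as_matrix().round(3))
for b in blobs(im,(5,200,120),(18,255,255),150): print(b)
```

```text
14.0 [502.51731195 143.23965644 138.2365064 ] [0.63253597 0.01967215 0.83241771] [0.04848361 0.04145682 0.0694481 ] [ 0.59  0.3  -0.37 -0.   -0.9   1.29] [[-0.001  0.304 -0.953]
 [-0.001 -0.953 -0.304]
 [-1.     0.     0.001]]
(np.int32(504), array([261.9,  40.3]), ((260.5849304199219, 42.94646453857422), (90.7518081665039, 19.127290725708008), 17.969139099121094))
(np.int32(272), array([310.4,  63.2]), ((313.3219299316406, 61.80823516845703), (27.724796295166016, 37.15950393676758), 65.55604553222656))
(np.int32(2862), array([253.2, 136.5]), ((255.56776428222656, 139.6232452392578), (108.29170227050781, 44.29877471923828), 82.99872589111328))
(np.int32(483), array([202.3, 145.9]), ((206.23605346679688, 141.49671936035156), (28.85895538330078, 45.0634880065918), 13.240520477294922))
```

View pics/w6.png

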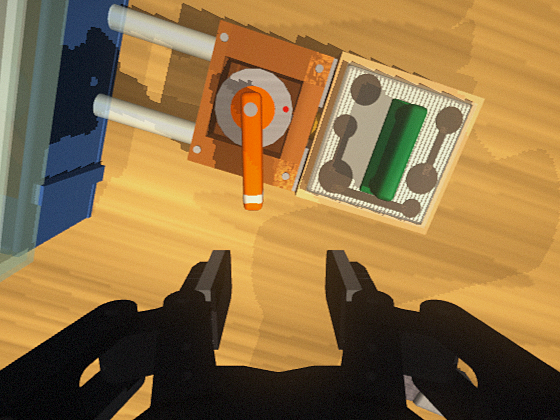

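Docked nest seen with its face against the rings. The lever runs from the pivot at (251,107) to its end at (253,209). The block screws are at (224,37), (319,68), (285,177) and (196,150).

Run:
```python
from h import *
k=cam('wrist')
sc=ray('wrist',[(224,37),(319,68),(285,177),(196,150)],37,k);print(sc.round(1),sc.mean(0))
print('disc',ray('wrist',[(254,108)],38,k).round(1),'piv',ray('wrist',[(250.5,107.5)],62,k).round(1))
e=ray('wrist',[(244,205),(262,205)],61,k);print('end',e.round(1))
r=ray('wrist',[(243.5,110),(261,110)],62,k);print('root',r.round(1))
d=e.mean(0)-r.mean(0);print('yaw',np.degrees(np.arctan2(d[1],d[0]))%360)
c=ray('wrist',[(342,52),(484,99),(429,234),(300,192)],34,k);print('nest',c.round(1),c.mean(0))
print('bolthead-to-axis est; handle',ray('wrist',[(397,150)],62,k))
s=arm.read_state();A=R.from_quat(s['ee_rot']).as_matrix()
ax=np.array([560.9,176.8]);
for y in(199.5,):
  u=np.array([np.cos(np.radians(y)),np.sin(np.radians(y))]);t=np.r_[ax+45*u,42]
  print(t,A.T@(t-s['position']))
```

```text
[[596.9 207.   37. ]
 [597.7 145.2  37. ]
 [525.  144.2  37. ]
 [524.4 206.5  37. ]] [560.99341749 175.73677282  37.        ]
disc [[562.  177.2  38. ]] piv [[562.2 177.9  62. ]]
end [[504.4 165.1  61. ]
 [507.8 154.4  61. ]]
root [[559.6 181.3  62. ]
 [562.7 171.6  62. ]]
yaw 196.93588909754092
nest [[611.4 134.3  34. ]
 [612.7  36.2  34. ]
 [516.2  32.4  34. ]
 [517.5 130.8  34. ]] [564.46391636  83.43119753  34.        ]
bolthead-to-axis est; handle [[565.19509597  87.27394774  62.        ]]
[518.4811329  161.77869133  42.        ] [ 96.20303982 -12.82941701 -20.98536985]
```

Emit:
drive_tool([
  [5, -4, -6, 0],
  [14, -4, -6, 0],
  [16, -4, -6, 0],
  [16, -2.8, -3.7, 0],
  [15, 0, 0, 0],
  [14, 0, 0, 0],
  [10, 0, 0, 0],
  [5, 0, 0, 0],
  [1, 0, 0, 0],
  [0, 0, 0, 0],
], grip=40)

```text
clock: 14.83
position: [519.4, 164.1, 42.9]
ee_rot: [0.699, 0.109, -0.699, 0.109]
contact_force: [0.1, -0.7, -0.1]
gripper_width: 39.8
```

Emit:
drive_tool([
  [0, 0, 0, 0],
  [0, 0, 0, 0],
  [0, 0, 0, 0],
  [0, 0, 0, 0],
  [0, 0, 0, 0],
  [0, 0, 0, 0],
], grip=15)

```text
clock: 15.33
position: [519.3, 164.0, 43.3]
ee_rot: [0.699, 0.109, -0.698, 0.109]
contact_force: [0.2, 1.0, 0.5]
gripper_width: 15.0
```

```bash
cat > m.py <<'E'
from h import *
def rep():
    s=arm.read_state();A=R.from_quat(s['ee_rot']).as_matrix();p=s['position'];ax=np.array([561.7,177.3])
    r=(p[:2]-ax);F=s['contact_force'];T=s['wrist_torque']
    ft=A.T@F
    yaw=np.degrees(np.arctan2(A[1,2],A[0,2])); 
    print('t',round(s['clock'],2),'z',p[2].round(1),'r',np.hypot(*r).round(1),'pos cam',np.radians((180.9-np.degrees(np.arctan2(r[1],r[0]))+60)%360-60).round(3),'tool cam',np.radians((180.9-yaw+60)%360-60).round(3),
     'Ftool',ft.round(1),'T',T.round(2),'Tt',(A.T@T).round(2),'M=',((r[0]*F[1]-r[1]*F[0])/1000).round(3),'w',s['gripper_width'].round(1),'j6',s['joints'][5].round(2))
if __name__=='__main__': rep()
E
python3 m.py
```

```text
Traceback (most recent call last):
  File "m.py", line 9, in <module>
    if __name__=='__main__': rep()
                             ~~~^^
  File "m.py", line 8, in rep
    'Ftool',ft.round(1),'T',T.round(2),'Tt',(A.T@T).round(2),'M=',((r[0]*F[1]-r[1]*F[0])/1000).round(3),'w',s['gripper_width'].round(1),'j6',s['joints'][5].round(2))
                                                                                                            ^^^^^^^^^^^^^^^^^^^^^^^^
AttributeError: 'float' object has no attribute 'round'
```

Emit:
drive_tool([
  [0, -1.57, -0.03, 2],
  [0, -3.1, -0.11, 4],
  [0, -3.9, -0.17, 5],
  [0, -3.9, -0.17, 5],
  [0, -3.9, -0.17, 5],
  [0, -3.9, -0.17, 5],
  [0, -3.9, -0.17, 5],
  [0, -3.9, -0.17, 5],
  [0, -3.1, -0.11, 4],
  [0, -1.57, -0.03, 2],
])

```text
clock: 16.17
position: [520.6, 195.9, 42.9]
ee_rot: [-0.691, 0.15, 0.691, 0.149]
contact_force: [0.0, -0.9, 1.4]
gripper_width: 14.8
```

```bash
sed -i "s/s\['gripper_width'\].round(1)/round(s['gripper_width'],1)/" m.py; python3 m.py
```

```text
t 16.17 z 42.9 r 45.1 pos cam 0.44 tool cam 0.441 Ftool [-1.4  0.8 -0.4] T [-0.16  0.17  0.01] Tt [-0.01 -0.09  0.21] M= 0.038 w 14.8 j6 0.49
```

Emit:
drive_tool([
  [0, -2.35, -0.06, 3],
  [0, -3.9, -0.17, 5],
  [0, -3.9, -0.17, 5],
  [0, -3.9, -0.17, 5],
  [0, -3.9, -0.17, 5],
  [0, -3.9, -0.17, 5],
  [0, -3.9, -0.17, 5],
  [0, -3.9, -0.17, 5],
  [0, -3.1, -0.11, 4],
  [0, -1.57, -0.03, 2],
])

```text
clock: 17.0
position: [545.1, 219.1, 42.8]
ee_rot: [-0.585, 0.398, 0.585, 0.397]
contact_force: [-1.5, -0.1, -0.1]
gripper_width: 14.8
```

```bash
python3 m.py
```

```text
t 17.0 z 42.8 r 45.0 pos cam 1.208 tool cam 1.209 Ftool [0.1 1.5 0.4] T [-0.04  0.23 -0.01] Tt [ 0.01 -0.05  0.22] M= 0.067 w 14.8 j6 -0.28
```

Emit:
drive_tool([
  [0, -2.35, -0.06, 3],
  [0, -3.1, -0.11, 4],
  [0, -3.1, -0.11, 4],
  [0, -3.1, -0.11, 4],
  [0, -3.1, -0.11, 4],
  [0, -3.1, -0.11, 4],
  [0, -2.35, -0.06, 3],
  [0, -1.57, -0.03, 2],
])

```text
clock: 17.67
position: [566.2, 221.7, 42.8]
ee_rot: [-0.471, 0.527, 0.472, 0.526]
contact_force: [-0.8, -0.1, 0.3]
gripper_width: 14.7
```

```bash
python3 m.py
```

```text
t 17.67 z 42.8 r 44.6 pos cam 1.688 tool cam 1.697 Ftool [-0.3  0.8 -0.2] T [-0.    0.15 -0.01] Tt [0.01 0.02 0.15] M= 0.034 w 14.7 j6 -0.75
```

Emit:
drive_tool([
  [0, -2.35, -0.06, 3],
  [0, -2.35, -0.06, 3],
  [0, -2.35, -0.06, 3],
  [0, -2.35, -0.06, 3],
  [0, -2.35, -0.06, 3],
  [0, -1.57, -0.03, 2],
])

```text
clock: 18.17
position: [578.9, 218.3, 42.7]
ee_rot: [-0.388, 0.591, 0.388, 0.59]
contact_force: [-1.6, -1.0, 0.5]
gripper_width: 15.0
```

```bash
python3 m.py
```

```text
t 18.17 z 42.7 r 44.4 pos cam 1.984 tool cam 1.994 Ftool [-0.5  1.1 -1.5] T [-0.1   0.3  -0.04] Tt [0.04 0.21 0.23] M= 0.047 w 15.0 j6 -1.03
```

Emit:
drive_tool([
  [0, -1.57, -0.03, 2],
  [0, -1.57, -0.03, 2],
  [0, -1.57, -0.03, 2],
  [0, -1.57, -0.03, 2],
])

```text
clock: 18.5
position: [584.3, 215.4, 42.7]
ee_rot: [-0.346, 0.617, 0.346, 0.616]
contact_force: [-1.0, -0.6, 0.6]
gripper_width: 15.5
```

```bash
python3 m.py
```

```text
t 18.5 z 42.7 r 44.3 pos cam 2.122 tool cam 2.133 Ftool [-0.6  0.6 -1. ] T [-0.02  0.36 -0.04] Tt [0.04 0.2  0.3 ] M= 0.025 w 15.5 j6 -1.16
```

Emit:
drive_tool([
  [0, -1.57, -0.03, 2],
  [0, -1.57, -0.03, 2],
  [0, -1.57, -0.03, 2],
  [0, -1.57, -0.03, 2],
  [0, -1.57, -0.03, 2],
])

```text
clock: 18.92
position: [590.6, 210.8, 42.6]
ee_rot: [-0.291, 0.645, 0.291, 0.644]
contact_force: [-1.4, 0.2, 0.2]
gripper_width: 15.0
```

```bash
python3 m.py
```

```text
t 18.92 z 42.6 r 44.2 pos cam 2.298 tool cam 2.308 Ftool [-0.2  1.2 -0.8] T [0.05 0.31 0.  ] Tt [-0.    0.17  0.27] M= 0.052 w 15.0 j6 -1.32
```

Emit:
drive_tool([
  [0, -1.57, -0.03, 2],
  [0, -1.57, -0.03, 2],
  [0, -1.57, -0.03, 2],
  [0, -1.57, -0.03, 2],
  [0, -1.57, -0.03, 2],
])

```text
clock: 19.33
position: [596.0, 205.2, 42.6]
ee_rot: [-0.234, 0.668, 0.234, 0.667]
contact_force: [-1.8, 0.6, 0.8]
gripper_width: 15.1
```

```bash
python3 m.py
```

```text
t 19.33 z 42.6 r 44.2 pos cam 2.474 tool cam 2.482 Ftool [-0.7  1.6 -1.1] T [ 0.12  0.33 -0.01] Tt [0.01 0.19 0.3 ] M= 0.071 w 15.1 j6 -1.48
```

Emit:
drive_tool([
  [0, -1.57, -0.03, 2],
  [0, -1.57, -0.03, 2],
  [0, -1.57, -0.03, 2],
  [0, -1.57, -0.03, 2],
])

```text
clock: 19.67
position: [599.6, 200.1, 42.6]
ee_rot: [-0.187, 0.682, 0.187, 0.681]
contact_force: [-1.8, 1.0, -0.2]
gripper_width: 15.1
```

```bash
python3 m.py
```

```text
t 19.67 z 42.6 r 44.3 pos cam 2.615 tool cam 2.622 Ftool [ 0.2  1.8 -1.1] T [ 0.18  0.3  -0.02] Tt [0.02 0.16 0.3 ] M= 0.082 w 15.1 j6 -1.61
```

Emit:
drive_tool([
  [0, -1.57, -0.03, 2],
  [0, -1.57, -0.03, 2],
  [0, -1.57, -0.03, 2],
])

```text
clock: 19.92
position: [601.7, 196.0, 42.7]
ee_rot: [-0.151, 0.691, 0.151, 0.69]
contact_force: [-1.3, 0.4, -0.1]
gripper_width: 15.1
```

```bash
python3 m.py
```

```text
t 19.92 z 42.7 r 44.2 pos cam 2.72 tool cam 2.727 Ftool [ 0.1  0.9 -1. ] T [ 0.22  0.39 -0.03] Tt [0.02 0.26 0.37] M= 0.04 w 15.1 j6 -1.71
```

Emit:
drive_tool([
  [0, -1.57, -0.03, 2],
  [0, -1.57, -0.03, 2],
  [0, -1.57, -0.03, 2],
])

```text
clock: 20.17
position: [603.5, 191.7, 42.7]
ee_rot: [-0.115, 0.698, 0.115, 0.697]
contact_force: [-1.5, 1.8, 0.6]
gripper_width: 14.8
```

```bash
python3 m.py
```

```text
t 20.17 z 42.7 r 44.3 pos cam 2.825 tool cam 2.831 Ftool [-0.6  2.2 -0.8] T [0.27 0.34 0.06] Tt [-0.06  0.23  0.37] M= 0.096 w 14.8 j6 -1.81
```

Emit:
drive_tool([
  [0, -1.57, -0.03, 2],
  [0, -1.57, -0.03, 2],
  [0, -1.57, -0.03, 2],
])

```text
clock: 20.42
position: [604.8, 187.3, 42.7]
ee_rot: [-0.078, 0.703, 0.078, 0.702]
contact_force: [-1.5, 1.4, 0.5]
gripper_width: 15.3
```

```bash
python3 m.py
```

```text
t 20.42 z 42.7 r 44.3 pos cam 2.93 tool cam 2.936 Ftool [-0.5  1.7 -1.1] T [0.29 0.37 0.01] Tt [-0.01  0.3   0.36] M= 0.076 w 15.3 j6 -1.9
```

Emit:
drive_tool([
  [0, -1.57, -0.03, 2],
  [0, -1.57, -0.03, 2],
])

```text
clock: 20.58
position: [605.4, 184.2, 42.7]
ee_rot: [-0.054, 0.706, 0.054, 0.705]
contact_force: [-1.5, 1.2, -0.7]
gripper_width: 14.9
```

```bash
python3 m.py
```

```text
t 20.58 z 42.7 r 44.3 pos cam 3.0 tool cam 3.006 Ftool [ 0.7  1.4 -1.3] T [0.35 0.38 0.01] Tt [-0.01  0.32  0.41] M= 0.064 w 14.9 j6 -1.97
```

Emit:
drive_tool([
  [0, -1.57, -0.03, 2],
  [0, -1.57, -0.03, 2],
])

```text
clock: 20.75
position: [605.8, 181.2, 42.7]
ee_rot: [-0.029, 0.707, 0.029, 0.706]
contact_force: [-1.0, 1.5, -0.1]
gripper_width: 15.0
```

```bash
python3 m.py
```

```text
t 20.75 z 42.7 r 44.3 pos cam 3.07 tool cam 3.075 Ftool [ 0.1  1.6 -0.9] T [0.45 0.39 0.01] Tt [-0.01  0.35  0.48] M= 0.072 w 15.0 j6 -2.03
```

Emit:
drive_tool([
  [0, -1.57, -0.03, 2],
  [0, -1.57, -0.03, 2],
])

```text
clock: 20.92
position: [606.0, 178.1, 42.7]
ee_rot: [-0.004, 0.708, 0.004, 0.707]
contact_force: [-1.9, 1.1, 0.0]
gripper_width: 14.8
```

```bash
python3 m.py
```

```text
t 20.92 z 42.7 r 44.3 pos cam 3.139 tool cam 3.145 Ftool [-0.   1.1 -1.8] T [0.46 0.38 0.06] Tt [-0.06  0.37  0.47] M= 0.051 w 14.8 j6 -2.1
```

Emit:
drive_tool([
  [0, -1.57, -0.03, 2],
  [0, -1.57, -0.03, 2],
])

```text
clock: 21.08
position: [605.9, 175.1, 42.7]
ee_rot: [0.02, 0.707, -0.02, 0.706]
contact_force: [-1.2, 1.5, -1.5]
gripper_width: 15.3
```

```bash
python3 m.py
```

```text
t 21.08 z 42.7 r 44.3 pos cam 3.208 tool cam 3.215 Ftool [ 1.5  1.4 -1.2] T [0.56 0.33 0.03] Tt [-0.03  0.37  0.54] M= 0.063 w 15.3 j6 -2.16
```

Emit:
drive_tool([
  [0, -1.57, -0.03, 2],
  [0, -1.57, -0.03, 2],
])

```text
clock: 21.25
position: [605.7, 172.0, 42.7]
ee_rot: [0.045, 0.706, -0.045, 0.705]
contact_force: [-0.7, 2.0, -0.4]
gripper_width: 15.0
```

```bash
python3 m.py
```

```text
t 21.25 z 42.7 r 44.3 pos cam 3.277 tool cam 3.285 Ftool [ 0.4  1.9 -0.9] T [0.6  0.33 0.04] Tt [-0.04  0.4   0.55] M= 0.083 w 15.0 j6 -2.23
```

Emit:
drive_tool([
  [0, -1.57, -0.03, 2],
  [0, -1.57, -0.03, 2],
])

```text
clock: 21.42
position: [605.3, 169.0, 42.8]
ee_rot: [0.07, 0.704, -0.07, 0.703]
contact_force: [-1.4, 2.2, -0.4]
gripper_width: 15.3
```

```bash
python3 m.py
```

```text
t 21.42 z 42.8 r 44.4 pos cam 3.346 tool cam 3.355 Ftool [ 0.4  1.9 -1.8] T [0.61 0.28 0.05] Tt [-0.05  0.4   0.55] M= 0.085 w 15.3 j6 -2.3
```

Emit:
drive_tool([
  [0, -1.57, -0.03, 2],
  [0, -1.57, -0.03, 2],
])

```text
clock: 21.58
position: [604.6, 166.0, 42.7]
ee_rot: [0.094, 0.701, -0.094, 0.701]
contact_force: [-1.2, 1.1, 0.3]
gripper_width: 14.9
```

```bash
python3 m.py
```

```text
t 21.58 z 42.7 r 44.4 pos cam 3.415 tool cam 3.424 Ftool [-0.3  0.7 -1.5] T [ 0.62  0.25 -0.02] Tt [0.02 0.41 0.53] M= 0.032 w 14.9 j6 -2.36
```

Emit:
drive_tool([
  [0, -1.57, -0.03, 2],
  [0, -1.57, -0.03, 2],
])

```text
clock: 21.75
position: [603.8, 163.0, 42.8]
ee_rot: [0.119, 0.697, -0.118, 0.697]
contact_force: [-0.4, 3.1, -0.3]
gripper_width: 15.0
```

```bash
python3 m.py
```

```text
t 21.75 z 42.8 r 44.4 pos cam 3.484 tool cam 3.494 Ftool [ 0.3  2.8 -1.4] T [0.6  0.17 0.1 ] Tt [-0.1   0.36  0.51] M= 0.123 w 15.0 j6 -2.43
```

Emit:
drive_tool([
  [0, -1.57, -0.03, 2],
  [0, -1.57, -0.03, 2],
])

```text
clock: 21.92
position: [602.8, 160.2, 42.9]
ee_rot: [0.143, 0.693, -0.142, 0.693]
contact_force: [-0.7, 2.5, -0.4]
gripper_width: 15.1
```

```bash
python3 m.py
```

```text
t 21.92 z 42.9 r 44.5 pos cam 3.553 tool cam 3.564 Ftool [ 0.4  2.  -1.6] T [0.68 0.2  0.01] Tt [-0.01  0.45  0.54] M= 0.089 w 15.1 j6 -2.5
```

Emit:
drive_tool([
  [0, -1.57, -0.03, 2],
])

```text
clock: 22.0
position: [602.1, 158.8, 42.9]
ee_rot: [0.155, 0.69, -0.155, 0.69]
contact_force: [-0.2, 2.4, -0.0]
gripper_width: 15.1
```

```bash
python3 m.py
```

```text
t 22.0 z 42.9 r 44.5 pos cam 3.587 tool cam 3.599 Ftool [ 0.   2.1 -1.2] T [0.7  0.14 0.02] Tt [-0.02  0.43  0.57] M= 0.094 w 15.1 j6 -2.53
```

Emit:
drive_tool([
  [0, -1.57, -0.03, 2],
  [0, -1.57, -0.03, 2],
])

```text
clock: 22.17
position: [600.8, 156.0, 42.9]
ee_rot: [0.179, 0.684, -0.178, 0.684]
contact_force: [0.1, 2.0, -0.1]
gripper_width: 14.9
```

```bash
python3 m.py
```

```text
t 22.17 z 42.9 r 44.5 pos cam 3.656 tool cam 3.669 Ftool [ 0.1  1.8 -0.8] T [0.73 0.09 0.04] Tt [-0.04  0.44  0.59] M= 0.079 w 14.9 j6 -2.6
```

Emit:
drive_tool([
  [0, -1.57, -0.03, 2],
])

```text
clock: 22.25
position: [600.1, 154.7, 42.9]
ee_rot: [0.191, 0.681, -0.19, 0.681]
contact_force: [-0.7, 2.3, -0.7]
gripper_width: 14.9
```

```bash
python3 m.py
```

```text
t 22.25 z 42.9 r 44.6 pos cam 3.689 tool cam 3.703 Ftool [ 0.7  1.6 -1.8] T [0.72 0.08 0.09] Tt [-0.09  0.44  0.58] M= 0.073 w 14.9 j6 -2.63
```

Emit:
drive_tool([
  [0, -1.57, -0.03, 2],
])

```text
clock: 22.33
position: [599.3, 153.4, 42.9]
ee_rot: [0.203, 0.677, -0.202, 0.678]
contact_force: [0.2, 2.0, -1.3]
gripper_width: 14.6
```

```bash
python3 m.py
```

```text
t 22.33 z 42.9 r 44.5 pos cam 3.723 tool cam 3.738 Ftool [ 1.3  1.8 -1. ] T [0.72 0.1  0.06] Tt [-0.06  0.48  0.54] M= 0.079 w 14.6 j6 -2.66
```

Emit:
drive_tool([
  [0, -1.57, -0.03, 2],
])

```text
clock: 22.42
position: [598.5, 152.2, 42.9]
ee_rot: [0.215, 0.674, -0.214, 0.674]
contact_force: [0.8, 2.7, -0.6]
gripper_width: 14.9
```

```bash
python3 m.py
```

```text
t 22.42 z 42.9 r 44.5 pos cam 3.756 tool cam 3.773 Ftool [ 0.7  2.7 -0.9] T [0.94 0.02 0.08] Tt [-0.08  0.56  0.76] M= 0.119 w 14.9 j6 -2.7
```

Emit:
drive_tool([
  [0, -0.79, 0, 1],
])

```text
clock: 22.5
position: [598.0, 151.5, 42.9]
ee_rot: [0.221, 0.672, -0.22, 0.672]
contact_force: [0.5, 3.7, -1.8]
gripper_width: 15.3
```

```bash
python3 m.py
```

```text
t 22.5 z 42.9 r 44.6 pos cam 3.775 tool cam 3.79 Ftool [ 1.8  3.3 -1.8] T [ 0.93 -0.03  0.07] Tt [-0.07  0.53  0.77] M= 0.147 w 15.3 j6 -2.71
```

Emit:
drive_tool([
  [0, -0.79, 0, 1],
])

```text
clock: 22.58
position: [597.6, 150.8, 43.0]
ee_rot: [0.226, 0.67, -0.225, 0.67]
contact_force: [-0.7, 2.6, -0.7]
gripper_width: 14.9
```

```bash
python3 m.py
```

```text
t 22.58 z 43.0 r 44.6 pos cam 3.792 tool cam 3.807 Ftool [ 0.7  1.7 -2.1] T [ 1.03 -0.05  0.01] Tt [-0.01  0.58  0.85] M= 0.076 w 14.9 j6 -2.73
```

Emit:
drive_tool([
  [0, -0.79, 0, 1],
])

```text
clock: 22.67
position: [597.1, 150.1, 43.0]
ee_rot: [0.232, 0.668, -0.231, 0.668]
contact_force: [0.5, 3.7, -1.3]
gripper_width: 15.0
```

```bash
python3 m.py
```

```text
t 22.67 z 43.0 r 44.7 pos cam 3.812 tool cam 3.825 Ftool [ 1.3  3.2 -1.9] T [ 1.2  -0.08  0.06] Tt [-0.06  0.67  0.99] M= 0.146 w 15.0 j6 -2.75
```

Emit:
drive_tool([
  [0, -0.79, 0, 1],
])

```text
clock: 22.75
position: [596.7, 149.4, 43.0]
ee_rot: [0.238, 0.666, -0.237, 0.666]
contact_force: [0.7, 4.3, -1.2]
gripper_width: 15.1
```

```bash
python3 m.py
```

```text
t 22.75 z 43.0 r 44.7 pos cam 3.831 tool cam 3.843 Ftool [ 1.2  3.8 -2.2] T [ 1.2  -0.16 -0.01] Tt [0.01 0.64 1.03] M= 0.172 w 15.1 j6 -2.76
```

Emit:
drive_tool([
  [0, -0.79, 0, 1],
])

```text
clock: 22.83
position: [596.2, 148.7, 43.0]
ee_rot: [0.244, 0.664, -0.243, 0.664]
contact_force: [0.3, 4.8, -2.1]
gripper_width: 14.7
```

```bash
python3 m.py
```

```text
t 22.83 z 43.0 r 44.8 pos cam 3.85 tool cam 3.86 Ftool [ 2.1  3.9 -2.8] T [ 1.27 -0.08  0.07] Tt [-0.07  0.76  1.02] M= 0.176 w 14.7 j6 -2.78
```

Emit:
drive_tool([
  [0, -0.79, 0, 1],
])

```text
clock: 22.92
position: [595.7, 148.0, 43.0]
ee_rot: [0.25, 0.662, -0.249, 0.662]
contact_force: [0.6, 4.8, -2.7]
gripper_width: 15.2
```

```bash
python3 m.py
```

```text
t 22.92 z 43.0 r 44.8 pos cam 3.868 tool cam 3.878 Ftool [ 2.7  4.  -2.8] T [ 1.48 -0.13  0.03] Tt [-0.03  0.88  1.2 ] M= 0.181 w 15.2 j6 -2.8
```

Emit:
drive_tool([
  [0, -1.2, 0, 1.5],
])

```text
clock: 23.0
position: [595.0, 147.2, 43.1]
ee_rot: [0.258, 0.658, -0.258, 0.659]
contact_force: [0.8, 4.2, -1.9]
gripper_width: 15.6
```

```bash
python3 m.py
```

```text
t 23.0 z 43.1 r 44.9 pos cam 3.893 tool cam 3.904 Ftool [ 1.9  3.6 -2.3] T [ 1.45 -0.22  0.06] Tt [-0.06  0.83  1.21] M= 0.165 w 15.6 j6 -2.82
```

Emit:
drive_tool([
  [0, -0.79, 0, 1],
])

```text
clock: 23.08
position: [594.5, 146.6, 43.1]
ee_rot: [0.264, 0.656, -0.263, 0.656]
contact_force: [2.4, 4.4, -1.9]
gripper_width: 14.8
```

```bash
python3 m.py
```

```text
t 23.08 z 43.1 r 45.0 pos cam 3.91 tool cam 3.922 Ftool [ 1.9  4.8 -1.3] T [ 1.42 -0.43  0.  ] Tt [-0.    0.67  1.32] M= 0.218 w 14.8 j6 -2.84
```

Emit:
drive_tool([
  [0, -0.79, 0, 1],
])

```text
clock: 23.17
position: [594.0, 146.0, 43.1]
ee_rot: [0.27, 0.653, -0.269, 0.654]
contact_force: [1.6, 5.6, -3.0]
gripper_width: 15.2
```

```bash
python3 m.py
```

```text
t 23.17 z 43.1 r 45.0 pos cam 3.926 tool cam 3.939 Ftool [ 3.1  5.1 -2.8] T [ 1.59 -0.32  0.07] Tt [-0.07  0.89  1.35] M= 0.23 w 15.2 j6 -2.86
```

Emit:
drive_tool([
  [0, -0.79, 0, 1],
  [0, -0.79, 0, 1],
])

```text
clock: 23.33
position: [593.1, 145.1, 43.1]
ee_rot: [0.281, 0.649, -0.28, 0.649]
contact_force: [1.3, 5.4, -2.5]
gripper_width: 15.1
```

```bash
python3 m.py
```

```text
t 23.33 z 43.1 r 45.0 pos cam 3.955 tool cam 3.974 Ftool [ 2.6  4.6 -3.1] T [ 1.57 -0.4   0.09] Tt [-0.09  0.87  1.37] M= 0.212 w 15.1 j6 -2.89
```

Emit:
drive_tool([
  [0, -0.79, 0, 1],
])

```text
clock: 23.42
position: [592.7, 144.6, 43.1]
ee_rot: [0.287, 0.646, -0.286, 0.647]
contact_force: [2.4, 4.7, -2.1]
gripper_width: 15.3
```

```bash
python3 m.py
```

```text
t 23.42 z 43.1 r 45.0 pos cam 3.968 tool cam 3.991 Ftool [ 2.1  4.9 -1.9] T [ 1.58 -0.56  0.1 ] Tt [-0.09  0.79  1.47] M= 0.224 w 15.3 j6 -2.91
```

Emit:
drive_tool([
  [0, -0.79, 0, 1],
])

```text
clock: 23.5
position: [592.3, 144.2, 43.2]
ee_rot: [0.293, 0.643, -0.291, 0.645]
contact_force: [1.9, 7.0, -3.6]
gripper_width: 15.5
```

```bash
python3 m.py
```

```text
t 23.5 z 43.2 r 45.0 pos cam 3.983 tool cam 4.009 Ftool [ 3.7  6.  -4. ] T [ 1.77 -0.57  0.09] Tt [-0.09  0.96  1.59] M= 0.277 w 15.5 j6 -2.93
```

```bash
cat > a.py <<'E'
from h import *
ax=np.array([561.7,177.3]);o=[]
for _ in range(6):
    arm.get_image('wrist');s=arm.read_state();A=R.from_quat(s['ee_rot']).as_matrix();p=s['position'];r=p[:2]-ax
    F=s['contact_force'];T=s['wrist_torque'];ft=A.T@F;tt=A.T@T
    yaw=np.degrees(np.arctan2(A[1,2],A[0,2]))
    cp=np.radians((180.9-np.degrees(np.arctan2(r[1],r[0]))+60)%360-60);ct=np.radians((180.9-yaw+60)%360-60)
    o.append([cp,ct,*ft,tt[2],T[2],(r[0]*F[1]-r[1]*F[0])/1000,s['joints'][5]])
print(round(s['clock'],2),'poscam toolcam Fx Fy Fz Ttz Tz M j6',np.mean(o,0).round(3),'Mtot',np.mean(o,0)[[6,7]].sum().round(3))
E
python3 a.py
```

```text
23.8 poscam toolcam Fx Fy Fz Ttz Tz M j6 [ 3.994  4.008  2.675  4.22  -2.442  1.257  0.052  0.192 -2.925] Mtot 0.244
```

Emit:
drive_tool([
  [0, -0.8, 0, 0.5],
  [0, -0.8, 0, 0.5],
])

```text
clock: 23.97
position: [591.3, 143.2, 43.2]
ee_rot: [0.298, 0.641, -0.296, 0.642]
contact_force: [3.2, 5.3, -4.3]
gripper_width: 14.9
```

```bash
python3 a.py
```

```text
24.27 poscam toolcam Fx Fy Fz Ttz Tz M j6 [ 4.022  4.025  3.074  5.134 -2.225  1.496  0.066  0.233 -2.942] Mtot 0.299
```

Emit:
drive_tool([
  [0, -0.8, 0, 0.5],
])

```text
clock: 24.35
position: [590.8, 142.7, 43.2]
ee_rot: [0.301, 0.639, -0.299, 0.641]
contact_force: [3.8, 5.4, -4.3]
gripper_width: 15.3
```

```bash
python3 a.py
```

```text
24.65 poscam toolcam Fx Fy Fz Ttz Tz M j6 [ 4.03   4.034  3.641  6.18  -2.194  1.729  0.084  0.28  -2.95 ] Mtot 0.365
```

Emit:
drive_tool([
  [0, -0.7, 0, 0],
])

```text
clock: 24.73
position: [590.6, 142.5, 43.2]
ee_rot: [0.301, 0.639, -0.299, 0.641]
contact_force: [3.4, 5.2, -4.7]
gripper_width: 15.0
```

```bash
python3 a.py
```

```text
25.03 poscam toolcam Fx Fy Fz Ttz Tz M j6 [ 4.048  4.034  3.609  5.65  -1.846  1.614  0.082  0.255 -2.95 ] Mtot 0.337
```

Emit:
drive_tool([
  [0, -0.8, 0, 0],
])

```text
clock: 25.12
position: [590.0, 141.7, 43.2]
ee_rot: [0.301, 0.639, -0.299, 0.641]
contact_force: [4.8, 6.5, -4.9]
gripper_width: 14.7
```

```bash
python3 a.py
```

```text
25.42 poscam toolcam Fx Fy Fz Ttz Tz M j6 [ 4.058  4.034  4.302  6.931 -1.582  1.847  0.073  0.314 -2.95 ] Mtot 0.387
```

Emit:
drive_tool([
  [0, -0.6, 0, 0],
])

```text
clock: 25.5
position: [589.8, 141.5, 43.2]
ee_rot: [0.301, 0.639, -0.299, 0.641]
contact_force: [4.6, 6.4, -5.3]
gripper_width: 14.9
```

```bash
python3 a.py
```

```text
25.8 poscam toolcam Fx Fy Fz Ttz Tz M j6 [ 4.063  4.033  4.804  7.191 -1.54   2.024  0.079  0.326 -2.95 ] Mtot 0.405
```

Emit:
drive_tool([
  [0, -0.5, 0, 0],
])

```text
clock: 25.88
position: [589.7, 141.4, 43.2]
ee_rot: [0.301, 0.639, -0.298, 0.642]
contact_force: [4.8, 6.9, -6.5]
gripper_width: 14.8
```

```bash
python3 a.py
```

```text
26.18 poscam toolcam Fx Fy Fz Ttz Tz M j6 [ 4.09   4.034  3.613  5.33  -0.776  1.457 -0.033  0.241 -2.95 ] Mtot 0.208
```

Emit:
drive_tool([
  [0, 0, 0, 1.2],
  [0, 0, 0, 1.2],
])

```text
clock: 26.35
position: [588.4, 140.4, 43.3]
ee_rot: [0.314, 0.633, -0.313, 0.634]
contact_force: [2.0, 4.8, -2.9]
gripper_width: 14.7
```

```bash
python3 a.py
```

```text
26.65 poscam toolcam Fx Fy Fz Ttz Tz M j6 [ 4.101  4.076  2.346  4.388 -1.94   1.331  0.053  0.198 -2.992] Mtot 0.25
```

Emit:
drive_tool([
  [0, -0.5, 0, 0],
])

```text
clock: 26.73
position: [588.3, 140.3, 43.3]
ee_rot: [0.314, 0.633, -0.313, 0.635]
contact_force: [3.8, 4.8, -4.4]
gripper_width: 15.0
```

```bash
python3 a.py
```

```text
27.03 poscam toolcam Fx Fy Fz Ttz Tz M j6 [ 4.106  4.076  3.198  5.7   -1.815  1.477  0.04   0.257 -2.991] Mtot 0.298
```

Emit:
drive_tool([
  [0, -0.5, 0, 0],
])

```text
clock: 27.12
position: [588.1, 140.2, 43.3]
ee_rot: [0.314, 0.633, -0.312, 0.635]
contact_force: [4.2, 5.4, -4.6]
gripper_width: 15.1
```

```bash
python3 a.py
```

```text
27.42 poscam toolcam Fx Fy Fz Ttz Tz M j6 [ 4.11   4.076  3.441  5.654 -1.292  1.649  0.072  0.256 -2.991] Mtot 0.328
```

Emit:
drive_tool([
  [0, -0.4, 0, 0],
])

```text
clock: 27.5
position: [588.0, 140.1, 43.3]
ee_rot: [0.314, 0.633, -0.312, 0.635]
contact_force: [4.4, 6.1, -5.5]
gripper_width: 15.1
```

```bash
python3 a.py
```

```text
27.8 poscam toolcam Fx Fy Fz Ttz Tz M j6 [ 4.115  4.075  3.995  6.099 -1.417  1.705  0.053  0.276 -2.991] Mtot 0.33
```

Emit:
drive_tool([
  [0, -0.6, 0, 0],
])

```text
clock: 27.88
position: [587.8, 139.8, 43.3]
ee_rot: [0.315, 0.633, -0.312, 0.635]
contact_force: [5.7, 6.2, -5.3]
gripper_width: 15.1
```

```bash
python3 a.py
```

```text
28.18 poscam toolcam Fx Fy Fz Ttz Tz M j6 [ 4.121  4.075  4.664  6.825 -1.053  1.895  0.057  0.31  -2.991] Mtot 0.367
```

Emit:
drive_tool([
  [0, -0.5, 0, 0],
])

```text
clock: 28.27
position: [587.7, 139.7, 43.3]
ee_rot: [0.315, 0.633, -0.312, 0.635]
contact_force: [4.9, 6.1, -3.8]
gripper_width: 15.0
```

```bash
python3 a.py
```

```text
28.57 poscam toolcam Fx Fy Fz Ttz Tz M j6 [ 4.122  4.075  4.995  7.467 -1.31   2.067  0.056  0.34  -2.991] Mtot 0.396
```

Emit:
drive_tool([
  [0, -0.4, 0, 0],
])

```text
clock: 28.65
position: [587.7, 139.6, 43.4]
ee_rot: [0.315, 0.632, -0.312, 0.635]
contact_force: [5.6, 5.8, -5.4]
gripper_width: 15.1
```

```bash
python3 a.py
python3 - <<'E'
from h import *
k=cam('wrist');im=snap('wrist','w7.png')
E
```

```text
28.95 poscam toolcam Fx Fy Fz Ttz Tz M j6 [ 4.124  4.075  5.048  8.052 -1.265  2.239  0.028  0.367 -2.991] Mtot 0.394
```

View pics/w7.png

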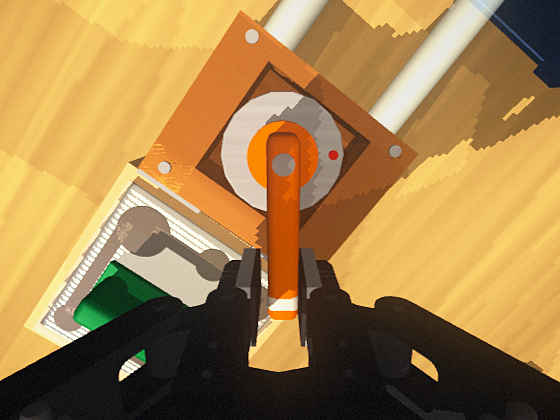

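The wrist picture shows the lever firm between the fingers, the +y pad pushing at (305,270) and the nest against the plate. The push reads 8 N, or 0.37 to 0.39 N m, which is in the tight band. Next I'll back off, open and rise.

Emit:
drive_tool([
  [0, 1, 0, 0],
  [0, 1.5, 0, 0],
  [0, 1.5, 0, 0],
  [0, 1, 0, 0],
  [0, 0.5, 0, 0],
  [0, 0, 0, 0],
])

```text
clock: 29.5
position: [588.8, 140.8, 42.8]
ee_rot: [0.313, 0.634, -0.314, 0.633]
contact_force: [-0.3, 0.9, 1.9]
gripper_width: 15.2
```

```bash
python3 a.py
```

```text
29.8 poscam toolcam Fx Fy Fz Ttz Tz M j6 [ 4.081e+00  4.076e+00  3.890e-01 -4.100e-02  2.660e-01 -1.200e-02
  1.000e-03 -2.000e-03 -2.992e+00] Mtot -0.001
```

Emit:
drive_tool([
  [0, 0, 0, 0],
  [0, 0, 0, 0],
  [0, 0, 0, 0],
  [-4, 0, 0, 0],
  [-12, 0, 0, 0],
  [-18, 0, 0, 0],
  [-18, 0, 0, 0],
  [-18, 0, 0, 0],
  [-12, 0, 0, 0],
  [-5, 0, 0, 0],
], grip=36)

```text
clock: 30.63
position: [590.6, 142.2, 132.7]
ee_rot: [0.314, 0.633, -0.312, 0.635]
contact_force: [1.0, -0.4, -1.1]
gripper_width: 35.6
```

Emit:
drive_tool([
  [0, 0, 3, 0],
  [0, 0, 8, 0],
  [0, 0, 12, 0],
  [0, 0, 12, 0],
  [0, 0, 8, 0],
  [0, 0, 3, 0],
  [0, 0, 0, 0],
  [0, 0, 0, 0],
  [0, 0, 0, 0],
])

```text
clock: 31.38
position: [617.3, 105.2, 129.8]
ee_rot: [0.313, 0.634, -0.313, 0.634]
contact_force: [-0.6, 0.2, -0.0]
gripper_width: 36.0
```

Run:
```python
from h import *
for _ in range(3): arm.get_image('wrist')
s=arm.read_state();print(s['clock'],s['position'],s['contact_force'],np.abs(s['joint_vel']).max())
im=snap('wrist','w8.png')
```

```text
31.5333 [617.25465122 105.50647692 130.10971703] [ 0.81058713 -0.33633555 -0.74896839] 0.0021887997603667318
```

View pics/w8.png

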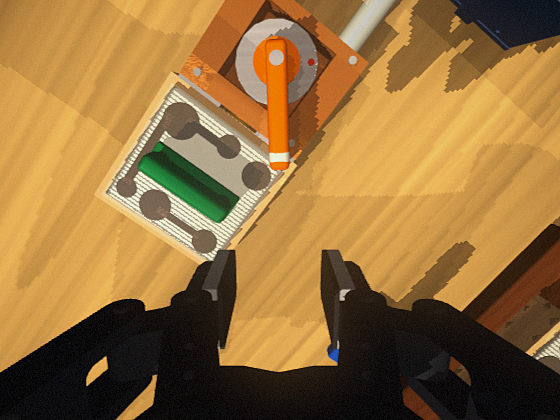

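The gripper is clear, and the lever stands from the pivot at (276,58) to its end at (280,168). The nest sits square on the plate. One last numeric check, then I'll hand in.

Run:
```python
from h import *
k=cam('wrist')
a=ray('wrist',[(276,58),(280,160)],62,k);d=a[1]-a[0];print('cam',(np.radians(180.9)-np.arctan2(d[1],d[0])),a.round(1))
c=ray('wrist',[(172,73),(297,165),(207,262),(102,193)],34,k);print('nest',c.round(1).tolist(),c.mean(0).round(1))
arm.job_done();print(arm.read_state()['clock'])
```

```text
cam 4.035627384735995 [[561.4 177.4  62. ]
 [596.7 134.9  62. ]]
nest [[513.3, 134.1, 34.0], [610.2, 136.0, 34.0], [602.2, 42.6, 34.0], [517.4, 41.3, 34.0]] [560.8  88.5  34. ]
the job is handed in; nothing more can be done
the job is handed in; nothing more can be done
```

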